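# Lock the bottle cradle's strap with a hairpin clip

### The arm

A 6-joint arm with a two-finger parallel gripper is mounted at the origin on the work surface. World frame = base frame: x ahead of the robot, y to its left, z up, the work surface at z = 0. Lengths are in m, angles in rad, forces in N, time in s.
With the tool pointing down it reaches from about 0.375 to 0.975 m from the base axis. Payload 3.8 kg.
Tool frame: the origin (TCP) lies midway between the tips of the shut fingers; the grasp point (between the pads) lies 19 mm behind it; z points along the fingers, y is the line along which they close (so a half turn about z gives the same grasp; the last joint's range is limited). The gripper opens to 88 mm and grips with 3 to 60 N. Pads are 18 mm wide; open, the fingers measure 123 mm over their backs; the gripper's body (75 mm by 187 mm) begins 45 mm behind the grasp point.
Start: joints at [1.21, 0.264, 1.604, -0, 1.274, -0.037], TCP at [0.215, 0.64, 0.239] pointing down, gripper open.
Joint ranges: [-2.63, 2.63], [-0.94, 2.18], [0.31, 2.57], [-1.31, 4.45], [0, 2.66], [-2.55, 2.55]. Speed limits (rad/s): [2.57, 2.57, 3.14, 3.14, 3.14, 3.14].

### API

Orientations are given as a 3x3 rotation matrix whose columns are the frame's x, y, z axes.
In Python, from rig import robot gives the robot as it stands. The module is installed in compiled form; this text tells all that it offers.
- The arm moves only by the shell command python3 -m inch 'ROWS' [OPENING]. ROWS is JSON, a list that holds one entry, the list of rows, each a list of 4 numbers: the shift along the tool's x, y, z in cm, then the turn about the tool's z in rad. A call has 1 to 12 rows; each row shifts and turns the commanded pose from where the row before left it, along the tool's axes as they then stand; what a row does not reach is not made up. A row lasts 1/12 s, in which the tool goes at most 41.7 mm and 7.16 degrees, less where a joint would pass 70% of its speed; a pose out of reach is approached as far as the arm can. A call with a gripper value outside its range is refused whole. OPENING is the gripper's target within -1 to 1 (fully open at 1, half-way at 0, shut at -1), set as the call begins (- or left out, the last holds). The fingers move at their own pace and stop on an object; the grip force is fixed at half the most. Time passes only in rows, so rows that do not move let the fingers close. It gives the time, the measured TCP pose, the force, the opening and the grip force at its end, in the units of the state.
- robot.state(): the state, without advancing time (a new reading comes with each control period).
- robot.grab_frame(name): name is "side" or "top"; returns (picture, depth): 480x640x3 uint8, red, green, blue; 480x640 float32, m along the optical axis (not along the pixel's ray), 0 where there is no reading.
- robot.get_calibration(name): a dict with "vertical_fov" (degrees; the focal length in pixels is half the picture's height over the tangent of half this angle, whatever the lens; pixels are square), "cx", "cy" (the principal point, pixels), "camera_from_world" (4x4, takes a point from world to camera coordinates). Camera axes: x right, y down, z forward; pixel columns grow to the right and rows downward; lengths in m; the calibration is good to about 2 mm. A picture is of the moment at which its call begins. get_calibration takes no time and is no camera call.
- robot.hand_in(): hands the job in; it is judged then, once.
The state is a dict: "time_s": time; "joints": joint angles; "qd": joint speeds; "joint_torque": joint torques, N m; "position": TCP position; "tcp_rot": TCP orientation; "contact_force": force on the tool from outside, world axes, zero at the start; "wrist_torque": the same for the moment, N m; "finger_gap": finger opening in m; "finger_force": force on a finger pad.
Only numpy, scipy, OpenCV 4.12 (cv2) and the standard library are available. Lean on these libraries where they do the work, as an engineer would, in place of code of your own. Each camera call takes 0.05 s, during which the arm holds its last target. There are 200 camera calls.

### The job

Lock the strap of the bottle cradle: pick up the red-gripped hairpin clip, slide its straight leg through the cross-hole of the steel post from the side away from the bottle, and push gently until the sprung arm has spread, closed again round the post and the stop collar is fully home. Never push with more than about 15 N, let go of the clip, and leave the other things on the desk as they are.

Things in the scene. Friction and masses are not known exactly. Their poses are not given: they have to be found in the camera images.
- clip: Loose 60 g hairpin clip lying flat. Origin: centre of the red grip's underside; x to the leg's tip, z up, y to the sprung arm's side. Grip x -16..16, y -7..7, z 0..20 mm (pinch its 14 mm width); red cross-piece ahead of it x 16..24, y -7..17, z 0..20. Two 5 mm steel wires run on from that at z 10: a rigid leg and a sprung arm. Smooth steel throughout.
- clip_tip (a point): Round tip of the clip's straight leg, at clip x 88, y 0, z 10 (the clip's axes). The leg lies on y 0.
- clip_seat (a point): Point of the clip at x 39, y 0, z 10 (the clip's axes); on the post's axis when home. A rigid stop collar, 18 dia, sits on the leg at clip x 24..30: its front face meets the post when the clip is home.
- clip_arm (a joint): Spread of the sprung arm, rad: 0 relaxed (held shut by preload), grows away from the leg, limit 0.45. It pivots at clip x 22, y 13, runs to x 41, bends in to y 5.6 at x 50..62, flares out to its tip at x 77, y 12.6. The post spreads it to 0.14 to 0.18, then it closes below 0.02 as it comes home and hugs the post. Pushing it over takes some 2 to 5 N along x, then the collar stops it dead.
- cradle: Fixed bottle cradle: walnut board x -45..185, y -60..60, z 0..20 mm; bottle with a ship across it (axis at x 125, z 62, radius 36) under a brass strap; steel block x -36..36, y -15..15, up to z 45. From the block an upright 18 dia steel post rises to z 81, drilled along x. Origin on the desk under the block's middle; x to the bottle, z up. The clip goes in from -x, its x along this x.
- cradle_hole (a point): Middle of the range of the cross-hole's centre: cradle x 0, y 0, z 60 (its axes). The post is clamped up to 14 mm before or behind it along x; where is not measured and must be felt or seen. Across and in height the hole is exactly here. It is 7 x 7 mm, countersunk to 12 at the mouth, right through the post. The post does not give below 25 N.
- poison_bottle: Bystander: small blue glass poison bottle with a crack, 44 dia x 96 high, standing; origin at the centre of its underside
- lighthouse: Bystander: chipped white porcelain lighthouse model, foot 60 dia, 115 high, standing; origin at the centre of its underside
- tweezers: Bystander: brass long tweezers lying flat, 167 x 21 x 7; origin under its middle, x along it to the tips
- keel_strip: Bystander: walnut keel strip, 200 x 12 x 9, lying flat; origin at the centre of its underside, x along it
- hull_blank: Bystander: small pale wooden ship hull, 83 x 26 x 30; origin at the centre of its underside, x to the bow
- varnish_jar: Bystander: amber glass jar with a brass cap, 48 dia x 55 high, standing; origin at the centre of its underside
There are look-alikes about, which are no part of the job. Leave any blue look-alike of the clip alone.

How it is judged:
On the way, in this order (a step that is already met when the one before it is completed fails the run):
1. the clip is lifted off the desk (height (world z) of clip above 0.03 m), for 0.1 s.
2. the leg is through the cross-hole and the post is spreading the sprung arm (y of clip_seat in the frame of cradle_hole between -0.004 and 0.004 m and z of clip_seat in the frame of cradle_hole between -0.004 and 0.004 m and angle between the x axis of clip and the x axis of cradle, either way round below 0.3 rad and angle between the y axis of clip and the y axis of cradle, either way round below 0.3 rad and x of clip_seat in the frame of cradle_hole above -0.046 m and value of joint clip_arm above 0.06 rad), for 0.05 s.
At the end, for the whole second after the job is handed in: the clip is through the post in line with the hole (4 mm across and in height; it may sag 0.3 rad), its arm closed again round the post (spread below 0.03 rad, reached only close to home), its seat point within 16.5 mm of the middle of the hole range, released and at rest (y of clip_seat in the frame of cradle_hole between -0.004 and 0.004 m and z of clip_seat in the frame of cradle_hole between -0.004 and 0.004 m and angle between the x axis of clip and the x axis of cradle, either way round below 0.3 rad and angle between the y axis of clip and the y axis of cradle, either way round below 0.3 rad and x of clip_seat in the frame of cradle_hole between -0.0165 and 0.0165 m and value of joint clip_arm below 0.03 rad and linear speed of clip below 0.01 m/s); the robot touches nothing.
It fails at once if the clip presses on the cradle or its post with more than 22 N (contact force between clip and cradle above 22 N).
It fails at once if the gripper or arm presses on the cradle with more than 18 N (contact force between any of the arm, the fingers and cradle above 18 N).
It fails at once if another thing on the desk is shifted by more than 20 mm or knocked over (distance of any of poison_bottle, lighthouse, tweezers, keel_strip, hull_blank, varnish_jar from where it was at the start of the episode above 0.02 m or angle between any of poison_bottle, lighthouse, varnish_jar's own z axis and vertical above 0.4 rad).
It also fails if it takes over 45 s, if anything falls off the work surface, if the arm or the gripper's body presses on something with over 40 N, if the wrist force passes 120 N, or if a joint passes its speed limit or range.

## Working session

There is one attempt and no reset: what is moved stays moved. The work goes in short steps, Python scripts to look and compute and a shell command to move; the robot and the scene stay as the last step left them, time stands still between calls to the robot, and variables do not carry over. Pictures are saved under pics/ and viewed, at most 10 in all, crops included, and the job is handed in when it is done.

```bash
mkdir -p pics; python3 - <<'E'
from rig import robot
import cv2,numpy as np
for n in("side","top"):
    p,d=robot.grab_frame(n); np.savez(f"pics/{n}0.npz",p=p,d=d)
    cv2.imwrite(f"pics/{n}0.png",p[:,:,::-1])
    c=robot.get_calibration(n); print(n,c["vertical_fov"],c["cx"],c["cy"]); print(np.round(c["camera_from_world"],4).tolist())
s=robot.state(); print(s)
E
```

```text
side 44.33806439549305 310.62374400452126 246.8781843522157
[[0.7168, -0.6971, 0.0159, -0.4077], [-0.3244, -0.3536, -0.8773, 0.2504], [0.6171, 0.6237, -0.4797, 0.9306], [0.0, 0.0, 0.0, 1.0]]
top 51.065897348238934 319.31380385265606 237.64572382608867
[[-0.0087, -0.9999, -0.0116, -0.0098], [-0.9968, 0.0095, -0.0788, 0.5546], [0.0789, 0.0109, -0.9968, 1.0572], [0.0, 0.0, 0.0, 1.0]]
{'time_s': 0.1, 'joints': array([ 1.21010681e+00,  2.64681057e-01,  1.60521200e+00,  1.87760310e-05,
        1.27374796e+00, -3.69013515e-02]), 'qd': array([-0.00188451, -0.00229568, -0.00189485, -0.00013522,  0.00050387,
        0.0003099 ]), 'joint_torque': array([-1.13608289e-05, -5.03626478e+01, -3.58069575e+01,  7.29952846e-02,
        2.34264642e-02, -7.65841287e-05]), 'position': array([0.21452641, 0.63932019, 0.23752409]), 'tcp_rot': array([[-9.48035191e-01,  3.18164627e-01, -7.39704419e-04],
       [ 3.18165473e-01,  9.48033271e-01, -1.91021895e-03],
       [ 9.35003022e-05, -2.04630319e-03, -9.99997902e-01]]), 'contact_force': array([-0.22501371,  0.64938417,  0.2446095 ]), 'wrist_torque': array([0.01148599, 0.01821842, 0.02521033]), 'finger_force': 0.0, 'finger_gap': 0.08789667022573705}
```

View pics/top0.png

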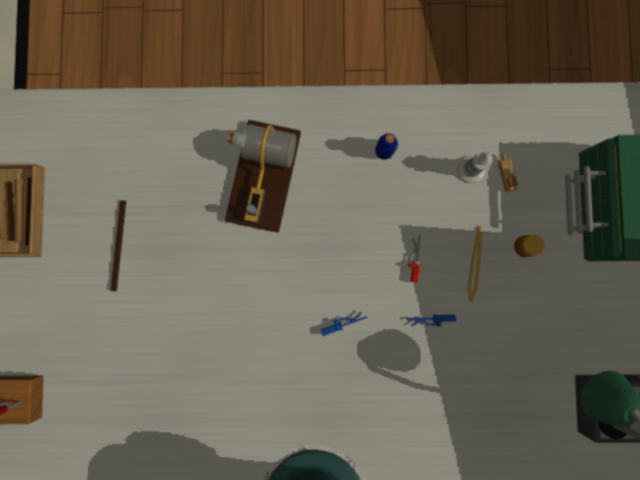

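View pics/side0.png

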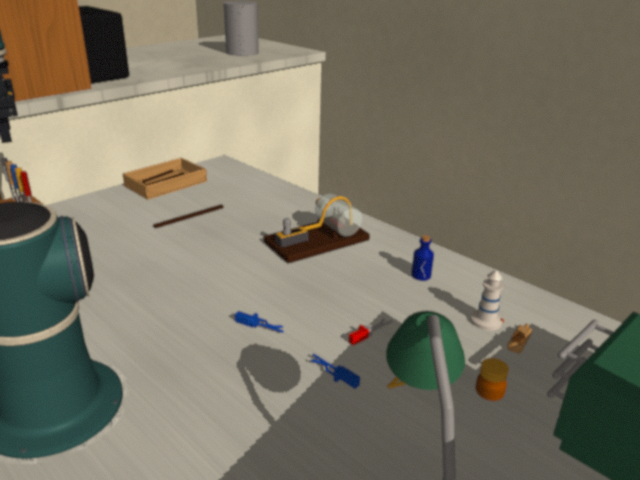

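The only red-gripped clip is at top (415,270) / side (360,335). The look-alikes at top (345,323) and (430,320) are blue, so they stay. I'll confirm in one enlarged composite.

```bash
python3 - <<'E'
import cv2,numpy as np
t=np.load("pics/top0.npz")["p"];s=np.load("pics/side0.npz")["p"]
def crop(p,u,v,w,h,k): return cv2.resize(p[v:v+h,u:u+w],None,fx=k,fy=k,interpolation=cv2.INTER_CUBIC)
a=np.zeros((600,800,3),np.uint8)
a[:300,:400]=crop(t,385,225,80,60,5)   # clip top
a[:300,400:]=crop(s,330,295,80,60,5)
a[300:,:400]=crop(t,215,170,80,60,5)
a[300:,400:]=crop(s,260,200,80,60,5)
cv2.imwrite("pics/c1.png",a[:,:,::-1])
E
```

```text
(no output)
```

View pics/c1.png

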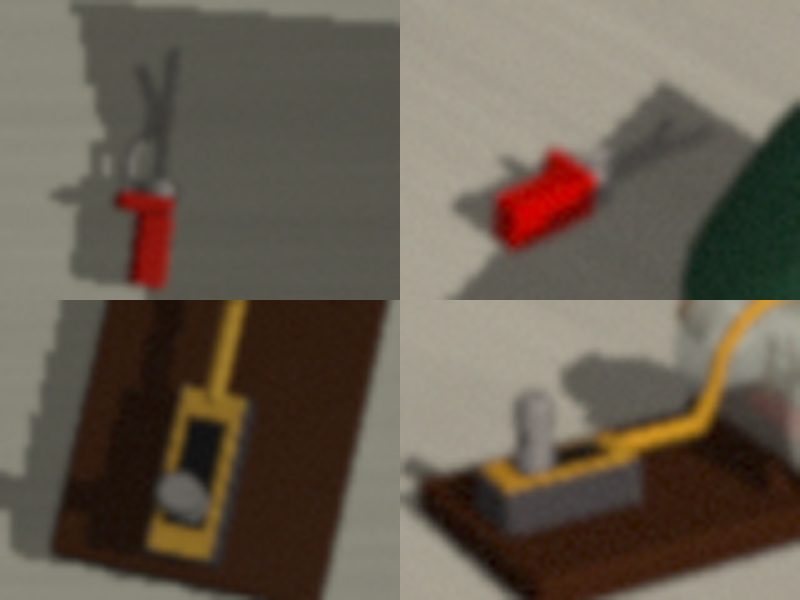

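The crop confirms it: red grip with cross-piece to the left (arm side, +y), clip x pointing up the image. In the lower half, the post stands on the near part of the gold-topped block. Next I fit both poses in both views.

```bash
cat > h.py <<'E'
import numpy as np,cv2
from rig import robot
from scipy.optimize import minimize,least_squares
CAL={n:robot.get_calibration(n) for n in("side","top")}
def proj(n,P):
    c=CAL[n];M=np.array(c["camera_from_world"]);f=240/np.tan(np.radians(c["vertical_fov"]/2))
    q=np.atleast_2d(P)@M[:3,:3].T+M[:3,3]
    return np.c_[c["cx"]+f*q[:,0]/q[:,2],c["cy"]+f*q[:,1]/q[:,2]]
def place(p,L):  # p=x,y,yaw[,z] m ; L in mm
    c,s=np.cos(p[2]),np.sin(p[2]);L=np.atleast_2d(L)/1000.
    return L@np.array([[c,s,0],[-s,c,0],[0,0,1]])+[p[0],p[1],p[3] if len(p)>3 else 0]
def box(x0,x1,y0,y1,z0,z1): return np.array([[x,y,z] for x in(x0,x1) for y in(y0,y1) for z in(z0,z1)],float)
RED=[box(-16,16,-7,7,0,20),box(16,24,-7,17,0,20)]
def redmask(p):
    a=p.astype(int); return (a[:,:,0]>90)&(a[:,:,0]>2.2*a[:,:,1])&(a[:,:,0]>2.2*a[:,:,2])
def sil(n,p,o,k=4):
    m=np.zeros((80*k,80*k),np.uint8)
    for b in RED:
        h=cv2.convexHull(((proj(n,place(p,b))-o+.5)*k).astype(np.float32))
        cv2.fillConvexPoly(m,np.round(h*16-8).astype(np.int32),1,shift=4)
    return m
def fitclip(imgs,p0,free=3):
    """imgs {name:picture}; fits x,y,yaw(,z)"""
    T={}
    for n,im in imgs.items():
        o=np.round(proj(n,place(p0,[0,0,10]))[0])-40
        r=im[int(o[1]):int(o[1])+80,int(o[0]):int(o[0])+80]
        T[n]=(o,redmask(cv2.resize(r,None,fx=4,fy=4,interpolation=cv2.INTER_LINEAR)))
    p0=np.array(p0,float)
    def cost(d):
        p=p0.copy();p[:free]+=d*np.array([.003,.003,.05,.003])[:free]
        return sum(np.sum(sil(n,p,o)!=m)/m.sum() for n,(o,m) in T.items())
    r=minimize(cost,np.zeros(free),method="Nelder-Mead",options=dict(initial_simplex=np.r_[np.zeros((1,free)),2*np.eye(free)]-.5,xatol=.01,fatol=1e-4,maxiter=400))
    p=p0.copy();p[:free]+=r.x*np.array([.003,.003,.05,.003])[:free]
    return p,r.fun
E
python3 - <<'E'
from h import *
im={n:np.load(f"pics/{n}0.npz")["p"] for n in("top","side")}
def back(n,u,v,z):
    g=least_squares(lambda q:(proj(n,[q[0],q[1],z])[0]-[u,v]),[.5,0]).x; return g
g=back("top",415,272,.02);print("guess",g)
p0=[g[0],g[1],-.05,0]
for s in(("top",),("side",),("top","side")): print(s,*[np.round(a,4) for a in fitclip({n:im[n] for n in s},p0)])
p,_=fitclip(im,p0,4);print("z free",np.round(p,4))
T=lambda a:(215+(np.array(a)[:,0]+.5)/5-.5,170+(np.array(a)[:,1]-300+.5)/5-.5)
S=lambda a:(260+(np.array(a)[:,0]-400+.5)/5-.5,200+(np.array(a)[:,1]-300+.5)/5-.5)
kt=np.c_[T([(52,548),(322,603),(147,549),(212,560),(183,386),(245,399)])]
ks=np.c_[S([(425,480),(537,585),(482,468),(512,492),(640,455)])]
Lt=[(-45,60,20),(-45,-60,20),(-36,15,45),(-36,-15,45),(36,15,45),(36,-15,45)]
Ls=[(-45,60,20),(-45,-60,20),(-36,15,45),(-36,-15,45),(36,-15,45)]
g=back("top",252,205,.045)
ft=lambda p:(proj("top",place(p,Lt))-kt).ravel(); fs=lambda p:(proj("side",place(p,Ls))-ks).ravel()
for nm,f in(("top",ft),("side",fs),("both",lambda p:np.r_[ft(p),fs(p)])):
    r=least_squares(f,[g[0],g[1],-.2]);print(nm,np.round(r.x,4),np.round(r.fun,1))
p=r.x
for o in(-14,-7,0,7,14): print(o,proj("top",place(p,[[o,0,81],[o,0,45]])).round(1).tolist(),proj("side",place(p,[[o,0,81],[o,0,45]])).round(1).tolist())
E
```

```text
guess [ 0.47910619 -0.21850632]
('top',) [ 0.4746 -0.2202  0.0111  0.    ] 0.3897
('side',) [ 0.4758 -0.2184  0.0039  0.    ] 0.2507
('top', 'side') [ 0.4741 -0.2193 -0.0235  0.    ] 0.6643
z free [ 0.4744 -0.2197 -0.0034  0.0019]
top [ 0.6259  0.1221 -0.2053] [-0.6  1.2 -0.3  0.9 -0.3 -0.4  0.6  0.1 -0.5 -0.9  1.  -0.8]
side [ 0.6259  0.1209 -0.2484] [-0.8 -0.5  0.4  0.4 -0.4 -0.6 -0.5 -0.1  1.3  0.5]
both [ 0.6259  0.1219 -0.2179] [-0.7  0.7 -0.5  1.2 -0.3 -0.6  0.5  0.1 -0.1 -1.   1.3 -0.7 -1.5 -0.2
  1.1  0.3 -0.6 -0.5 -0.3 -0.1  1.   0.2]
-14 [[250.3, 207.8], [252.8, 210.2]] [[286.8, 219.1], [286.8, 233.1]]
-7 [[251.1, 204.5], [253.6, 206.9]] [[289.4, 218.5], [289.4, 232.4]]
0 [[251.8, 201.2], [254.3, 203.7]] [[292.1, 217.8], [292.0, 231.7]]
7 [[252.6, 197.8], [255.0, 200.5]] [[294.7, 217.1], [294.6, 231.0]]
14 [[253.3, 194.5], [255.7, 197.3]] [[297.3, 216.5], [297.2, 230.4]]
```

```bash
python3 - <<'E'
from h import *
im={n:np.load(f"pics/{n}0.npz")["p"] for n in("top","side")}
for n in im:
    m=redmask(im[n]); o=np.round(proj(n,[.475,-.219,.01])[0]).astype(int)
    mm=np.zeros_like(m);mm[o[1]-40:o[1]+40,o[0]-40:o[0]+40]=m[o[1]-40:o[1]+40,o[0]-40:o[0]+40]
    ys,xs=np.nonzero(mm);print(n,mm.sum(),xs.min(),xs.max(),ys.min(),ys.max(), xs.mean(),ys.mean())
    for p in([.4744,-.2197,-.1,0],[.4744,-.2197,0,0]):
        s=sil(n,p,o-40);print(s.sum()/16,proj(n,place(p,np.vstack(RED))).min(0),proj(n,place(p,np.vstack(RED))).max(0))
best=[]
for y in(-.25,-.2,-.15,-.1,-.05,0):
    p,c=fitclip(im,[.475,-.219,y,0]);best.append((c,p))
    print(np.round(p,4),round(c,3),[np.round(fitclip({n:im[n]},p)[0],4).tolist() for n in im])
a=np.zeros((600,800,3),np.uint8); p=min(best,key=lambda t:t[0])[1]
for i,n in enumerate(im):
    o=np.round(proj(n,place(p,[0,0,10]))[0]).astype(int)-[20,20]
    c=cv2.resize(im[n][o[1]:o[1]+40,o[0]:o[0]+40],(400,400),interpolation=cv2.INTER_CUBIC)
    for b in RED:
        h=cv2.convexHull(((proj(n,place(p,b))-o+.5)*10).astype(np.float32));cv2.polylines(c,[h.astype(int)],True,(0,255,0))
    a[:400,400*i:400*i+400]=c
cv2.imwrite("pics/c2.png",a[:400,:,::-1])
E
```

```text
top 131 409 419 263 282 414.62595419847327 271.74045801526717
180.0625 [406.72168543 262.27405088] [419.74228345 281.99951525]
179.125 [405.88239891 262.92168546] [419.08131474 281.75788043]
side 246 349 368 326 344 358.479674796748 335.0894308943089
316.0625 [347.94999541 323.43971604] [369.74372532 346.51096648]
307.5 [348.28950132 323.204447  ] [369.06252266 346.77690577]
[ 0.4738 -0.2193 -0.0393  0.    ] 0.676 [[0.474, -0.2199, -0.0617, 0.0], [0.4764, -0.218, 0.0247, 0.0]]
[ 0.4742 -0.2194 -0.0661  0.    ] 0.673 [[0.4742, -0.219, -0.0816, 0.0], [0.4762, -0.2182, 0.0255, 0.0]]
[ 0.4743 -0.2193 -0.0292  0.    ] 0.655 [[0.4742, -0.2189, -0.0845, 0.0], [0.4757, -0.2184, 0.0083, 0.0]]
[ 0.4741 -0.2193 -0.0262  0.    ] 0.662 [[0.4748, -0.2204, -0.0257, 0.0], [0.4757, -0.2186, 0.0263, 0.0]]
[ 0.4743 -0.219  -0.0438  0.    ] 0.666 [[0.4742, -0.2212, -0.0496, 0.0], [0.4762, -0.218, 0.0221, 0.0]]
[ 0.4741 -0.2191 -0.0528  0.    ] 0.668 [[0.4743, -0.2193, -0.0667, 0.0], [0.4758, -0.2183, 0.0217, 0.0]]
```

View pics/c2.png

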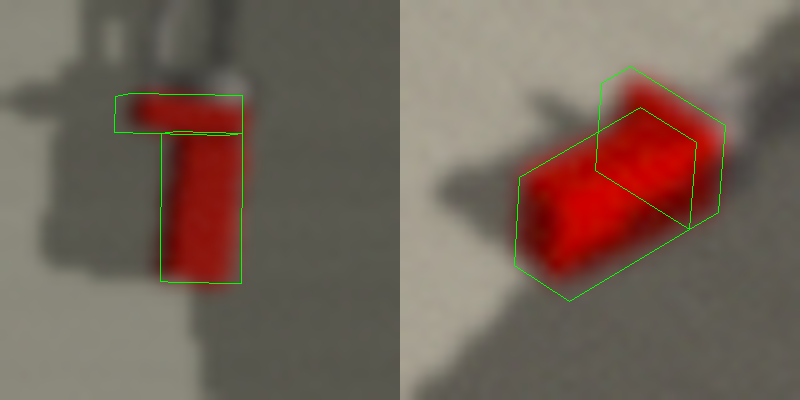

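Edges of the bright grip face give the clip yaw ≈ -0.14, centre (0.474, -0.2195). I'll move above it.

```bash
python3 -m inch '[[[0,0,0,-0.09],[0,0,0,-0.09],[-3.5,-1.5,0,0],[-3.5,-1.5,0,0],[-3.5,-1.5,0,0],[-3.5,-1.5,0,0],[-3.5,-1.5,0,0],[-3.5,-1.5,0,0],[-0.8,-3.6,0,0],[-0.8,-3.6,0,0],[-0.8,-3.6,0,0],[-0.8,-3.6,0,0]]]' 1
python3 -m inch '[[[-0.8,-3.6,0,0],[-0.8,-3.6,0,0],[-0.8,-3.6,0,0],[-0.8,-3.6,0,0],[-0.8,-3.6,0,0],[-0.8,-3.6,0,0],[-0.8,-3.6,0,0],[-0.8,-3.6,0,0],[-0.8,-3.6,0,0],[-0.8,-3.6,0,0],[-0.8,-3.6,0,0],[-0.8,-3.6,0,0]]]'
python3 -m inch '[[[-0.8,-3.6,0,0],[-0.8,-3.6,0,0],[-0.8,-3.6,0,0],[-0.8,-3.6,0,0],[0,0,0,0],[0,0,0,0]]]'
```

```text
time_s: 1.1
position: [0.4206, 0.3716, 0.2378]
tcp_rot: [[-0.99, 0.143, -0.001], [0.143, 0.99, -0.001], [0.001, -0.001, -1.0]]
contact_force: [1.0, 0.2, 0.3]
finger_gap: 0.0878
finger_force: 0.0
time_s: 2.1
position: [0.4532, -0.0694, 0.2385]
tcp_rot: [[-0.99, 0.143, -0.0], [0.143, 0.99, 0.0], [0.0, 0.0, -1.0]]
contact_force: [0.2, 0.7, 0.8]
finger_gap: 0.0882
finger_force: 0.0
time_s: 2.6
position: [0.4643, -0.2162, 0.2381]
tcp_rot: [[-0.989, 0.147, -0.001], [0.147, 0.989, 0.001], [0.001, 0.001, -1.0]]
contact_force: [-0.5, -0.2, -0.7]
finger_gap: 0.0882
finger_force: 0.0
```

```bash
python3 -m inch '[[[-1.0,-0.15,3,0],[0,0,3.5,0],[0,0,3.5,0],[0,0,3.5,0],[0,0,3,0],[0,0,2.5,0],[0,0,2,0],[0,0,1.5,0],[0,0,0.8,0],[0,0,0,0],[0,0,0,0]]]'
python3 -m inch '[[[0,0,0,0],[0,0,0,0],[0,0,0,0],[0,0,0,0],[0,0,0,0],[0,0,0,0],[0,0,0,0],[0,0,0,0]]]' -1
```

```text
time_s: 3.52
position: [0.4746, -0.2167, 0.0058]
tcp_rot: [[-0.99, 0.142, -0.001], [0.142, 0.99, 0.0], [0.001, 0.0, -1.0]]
contact_force: [0.1, -1.0, -0.6]
finger_gap: 0.0881
finger_force: 0.0
time_s: 4.18
position: [0.4745, -0.2177, 0.0057]
tcp_rot: [[-0.99, 0.143, 0.0], [0.143, 0.99, 0.0], [-0.0, 0.0, -1.0]]
contact_force: [0.9, 0.3, 0.1]
finger_gap: 0.0372
finger_force: 0.0
```

```bash
python3 -m inch '[[[0,0,0,0],[0,0,0,0],[0,0,0,0],[0,0,0,0],[0,0,0,0],[0,0,0,0],[0,0,0,0]]]'
python3 -m inch '[[[0,0,-1,0],[0,0,-2,0],[0,0,-2.5,0],[0,0,-2.5,0],[0,0,-2.5,0],[0,0,-1.5,0],[0,0,0,0]]]'
python3 - <<'E'
from h import *
s=robot.state();print(s["position"],s["finger_gap"],s["finger_force"],s["contact_force"])
im={n:robot.grab_frame(n)[0] for n in("top","side")}
a=np.zeros((400,800,3),np.uint8)
for i,n in enumerate(im):
    o=np.round(proj(n,s["position"]+[.04,0,0])[0]).astype(int)-[40,40]
    a[:,400*i:400*i+400]=cv2.resize(im[n][o[1]:o[1]+80,o[0]:o[0]+80],(400,400),interpolation=cv2.INTER_CUBIC); print(n,o)
cv2.imwrite("pics/c3.png",a[:,:,::-1])
E
```

```text
time_s: 4.77
position: [0.4745, -0.2177, 0.0057]
tcp_rot: [[-0.99, 0.143, -0.0], [0.143, 0.99, 0.0], [0.0, 0.0, -1.0]]
contact_force: [-0.2, -0.1, -0.7]
finger_gap: 0.0136
finger_force: 29.9
time_s: 5.35
position: [0.4774, -0.2191, 0.1306]
tcp_rot: [[-0.99, 0.143, 0.007], [0.143, 0.99, -0.004], [-0.008, -0.003, -1.0]]
contact_force: [1.2, -0.3, 0.1]
finger_gap: 0.0135
finger_force: 29.9
[ 0.47743243 -0.21905149  0.13064271] 0.013538830367811332 29.875037670135498 [ 1.1606918  -0.30617803  0.12451742]
top [385 211]
side [337 232]
```

View pics/c3.png

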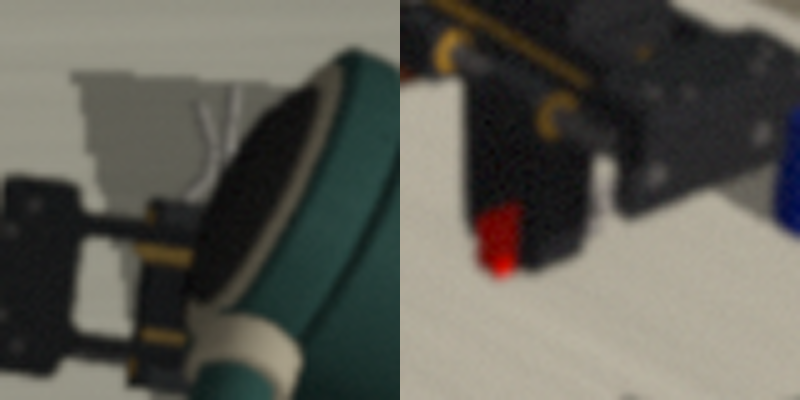

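```bash
python3 - <<'E'
from h import *
im=np.load("pics/top0.npz")["p"].astype(float)
r=cv2.GaussianBlur(im[:,:,0]-im[:,:,2],(0,0),.7)/ (im.sum(2)+30)   # chroma
print("desk",r[200:215,310:330].mean(),"board",r[212:222,240:244].mean(),r[190:215,272:280].mean(),"shadow",r[205:215,215:222].mean())
th=(r[200:215,310:330].mean()+r[190:215,272:280].mean())/2
E=[]
def cross(line):  # first crossing from outside (index) up to threshold
    i=np.argmax(line>th); return i-1+(th-line[i-1])/(line[i]-line[i-1])
R=np.array([[310-cross(r[v,310:260:-1]),v] for v in range(140,222,3)])
N=np.array([[u,245-cross(r[245:205:-1,u])] for u in range(231,277,3)])
L=np.array([[205+cross(r[v,205:260]),v] for v in range(165,216,3)])
def d(p,pts,A,B):
    a,b=proj("top",place(p,[A,B]));n=np.array([-(b-a)[1],(b-a)[0]])/np.linalg.norm(b-a);return (pts-a)@n
f=lambda p:np.r_[d(p,R,(-45,-60,0),(185,-60,0)),d(p,N,(-45,-60,0),(-45,60,0)),d(p,L,(-45,60,20),(185,60,20))]
s=least_squares(f,[.626,.122,-.21],loss="soft_l1",f_scale=.3);p=s.x
print(p,np.round(f(p),1))
for nm,pts in (("R",R),("N",N),("L",L)):
    print(nm,np.polyfit(pts[:,1],pts[:,0],1) if nm!="N" else np.polyfit(pts[:,0],pts[:,1],1))
print(proj("top",place(p,[(-36,15,45),(-36,-15,45),(36,15,45),(36,-15,45)])).round(1).tolist())
for o in(-14,-10,-6): print(o,proj("top",place(p,[[o,0,81],[o,0,45]])).round(1).tolist(),proj("side",place(p,[[o,0,81],[o,0,45]])).round(1).tolist())
# post silhouettes, side view: grey post columns at z 60 & 70
S=np.load("pics/side0.npz")["p"].astype(int)
for v in(222,224,226): print(v,S[v,276:300].sum(1)//3)
t=np.load("pics/top0.npz")["p"].astype(int)
for v in(206,208,210): print(v,t[v,240:264].tolist())
E
```

```text
desk 0.03465235932358812 board 0.23740878898891976 0.26925692450611655 shadow 0.034877984506062686
[ 0.62769965  0.12355757 -0.19898812] [  0.5   0.4 -30.7 -30.3 -30.3 -30.  -29.3 -28.3  -0.1   0.    0.1  -0.
  -0.   -0.2  -0.2  -0.3  -0.3  -0.4  -0.4  -0.6  -0.6  -0.7  -0.8  -1.
  -0.8  -1.   -1.2  -1.1   0.5   0.5   0.3   0.2   0.3   0.1   0.1   0.
  -0.1  -0.1  -0.1  -0.3  -0.2  -0.3  -0.5  -0.2   2.6   2.4   2.2   2.1
   2.1   2.1   1.9   2.1   1.8   1.7   1.6   1.7   1.5   1.5   1.8   1.7
   1.2]
R [8.35845019e-02 2.67214471e+02]
N [  0.21080625 172.64941438]
L [-2.30102332e-01  2.75658217e+02]
[[243.1, 218.2], [257.0, 220.9], [249.9, 185.1], [263.8, 187.7]]
-14 [[249.6, 207.0], [252.2, 209.4]] [[286.9, 218.7], [286.9, 232.7]]
-10 [[250.0, 205.1], [252.5, 207.5]] [[288.4, 218.3], [288.4, 232.3]]
-6 [[250.4, 203.2], [252.9, 205.7]] [[289.9, 217.9], [289.9, 231.9]]
222 [151 149 151 152 150 144 127 100  97 110 124 131 135 129 132 143 152 155
 153 149 134 113  91  90]
224 [153 153 151 152 151 146 127 105  96 110 118 126 128 127 127 143 152 151
 152 147 133 116 101  93]
226 [153 152 
[... 431 characters left out ...]
26]]
208 [[31, 18, 12], [29, 16, 8], [29, 17, 11], [30, 17, 10], [29, 18, 11], [39, 30, 26], [63, 60, 54], [91, 88, 83], [101, 98, 93], [102, 100, 94], [103, 100, 94], [101, 98, 93], [100, 97, 93], [98, 95, 90], [95, 93, 87], [81, 79, 73], [69, 61, 52], [92, 71, 35], [124, 95, 37], [118, 92, 45], [79, 66, 48], [52, 46, 42], [48, 35, 28], [48, 29, 19]]
210 [[31, 18, 11], [30, 18, 12], [31, 19, 12], [29, 17, 11], [29, 19, 12], [38, 29, 23], [52, 48, 41], [73, 71, 64], [91, 88, 82], [98, 96, 91], [101, 99, 93], [101, 99, 94], [101, 99, 93], [100, 97, 91], [95, 93, 87], [94, 91, 84], [97, 88, 72], [110, 87, 47], [119, 93, 40], [98, 79, 46], [67, 58, 48], [51, 43, 39], [49, 34, 26], [50, 30, 18]]
```

```bash
python3 -m inch '[[[0,0,0,0.07],[0.55,3.3,0,0],[0.55,3.3,0,0],[0.55,3.3,0,0],[0.55,3.3,0,0],[0.55,3.3,0,0],[0.55,3.3,0,0],[0.55,3.3,0,0],[0.55,3.3,0,0],[0.55,3.3,0,0],[0.55,3.3,0,0],[0.55,3.3,0,0]]]'
python3 -m inch '[[[0,0,2,0],[0,0,2,0],[0,0,2,0],[0,0,1,0],[0,0,0,0],[0,0,0,0],[0,0,0,0]]]'
python3 - <<'E'
from h import *
s=robot.state();print(s["position"],s["tcp_rot"].round(3).tolist(),s["contact_force"])
im={n:robot.grab_frame(n)[0] for n in("top","side")}
a=np.zeros((600,800,3),np.uint8)
for i,n in enumerate(im):
    o=np.round(proj(n,[.58,.13,.06])[0]).astype(int)-[25,37]
    np.savez(f"pics/{n}1.npz",p=im[n])
    a[:,400*i:400*i+400]=cv2.resize(im[n][o[1]:o[1]+75,o[0]:o[0]+50],(400,600),interpolation=cv2.INTER_CUBIC); print(n,o)
cv2.imwrite("pics/c4.png",a[:,:,::-1])
E
```

```text
time_s: 6.45
position: [0.4906, 0.1512, 0.1235]
tcp_rot: [[-0.977, 0.212, -0.004], [0.212, 0.977, -0.001], [0.003, -0.002, -1.0]]
contact_force: [0.4, 0.0, -0.4]
finger_gap: 0.0137
finger_force: 29.9
time_s: 7.03
position: [0.4929, 0.1498, 0.0561]
tcp_rot: [[-0.977, 0.213, 0.0], [0.213, 0.977, 0.0], [-0.0, 0.0, -1.0]]
contact_force: [0.1, 0.5, -0.7]
finger_gap: 0.0138
finger_force: 29.9
[0.49285995 0.14978008 0.0560873 ] [[-0.977, 0.213, 0.0], [0.213, 0.977, 0.0], [-0.0, 0.0, -1.0]] [ 0.05096225  0.54381156 -0.73364153]
top [224 188]
side [250 194]
```

View pics/c4.png

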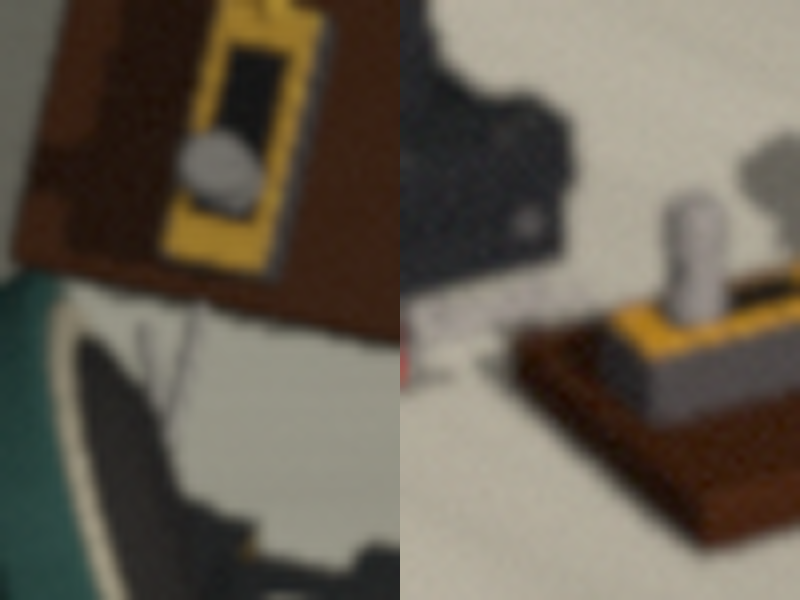

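Top view: the leg runs from crop (170,430) to its tip at (203,298). The post cap is at (213,165) and the gold block edges slope about 0.22. Now I compare these with the projected models.

```bash
python3 - <<'E'
from h import *
s=robot.state();t=s["position"];th=-.2145
o=np.array([224,188]);pc=lambda P:((proj("top",P)-o+.5)*8).round(1).tolist()
cl=[t[0],t[1],th,t[2]-.0057]
print("leg 30,60,88 crop",pc(place(cl,[[30,0,10],[60,0,10],[88,0,10]])), "armtip",pc(place(cl,[[77,12.6,10]])))
for p in([.6259,.1219,-.2179],[.6259,.1219,-.205],[.6277,.1236,-.199]):
    print(p,"gold L,R",pc(place(p,[(-36,15,45),(36,15,45),(-36,-15,45),(36,-15,45)])))
    for x in(-14,-8):print(x,pc(place(p,[[x,0,81],[x,0,60],[x,0,45]])))
    c,sn=np.cos(p[2]),np.sin(p[2]);d=place(cl,[88,0,10])[0]-[p[0],p[1],0]
    print("tip in cradle mm",1000*np.array([c*d[0]+sn*d[1],-sn*d[0]+c*d[1],d[2]]))
# sub-pixel: gold mask edges & post edges in top1
im=np.load("pics/top1.npz")["p"].astype(float)
g=(im[:,:,0]-im[:,:,2]);
big=cv2.resize(im[188:263,224:274],(400,600),interpolation=cv2.INTER_CUBIC);G=big[:,:,0]-big[:,:,2]
for v in range(20,270,24):
    r=np.nonzero(G[v]>55)[0]; print(v,r.min() if len(r) else None,r.max() if len(r) else None,end=" | ")
print()
sat=(big.max(2)-big.min(2))/(big.max(2)+1);val=big.mean(2)
for v in range(135,215,8):
    r=np.nonzero((val[v]>62)&(sat[v]<.25)&(np.arange(400)>150)&(np.arange(400)<275))[0];print(v,r.min() if len(r) else None,r.max() if len(r) else None,end=" | ")
print()
for v in range(305,430,12): print(v,np.argmin(np.where((np.arange(400)>160)&(np.arange(400)<225),val[v],999)),end=" | ")
E
```

```text
leg 30,60,88 crop [[152.9, 516.8], [177.9, 403.5], [201.1, 298.2]] armtip [[144.7, 329.7]]
[0.6259, 0.1219, -0.2179] gold L,R [[161.1, 250.8], [220.5, -13.2], [271.9, 274.1], [330.8, 9.8]]
-14 [[214.4, 162.7], [226.4, 173.8], [234.6, 181.5]]
-8 [[219.5, 139.9], [231.4, 151.4], [239.6, 159.4]]
tip in cradle mm [-47.2435321   -0.8906598   61.26004141]
[0.6259, 0.1219, -0.205] gold L,R [[162.7, 251.9], [218.7, -12.8], [273.8, 273.8], [329.3, 8.8]]
-14 [[215.1, 162.8], [227.0, 173.9], [235.3, 181.6]]
-8 [[219.9, 139.9], [231.8, 151.5], [240.0, 159.5]]
tip in cradle mm [-47.25109045  -0.28116103  61.26004141]
[0.6277, 0.1236, -0.199] gold L,R [[157.0, 245.6], [211.4, -19.3], [268.2, 266.9], [322.1, 1.7]]
-14 [[208.8, 156.0], [220.9, 167.2], [229.2, 175.0]]
-8 [[213.5, 133.1], [225.5, 144.8], [233.7, 152.8]]
tip in cradle mm [-48.68033187  -2.01994171  61.26004141]
20 215 320 | 44 209 314 | 68 202 310 | 92 197 305 | 116 194 298 | 140 271 293 | 164 267 287 | 188 264 281 | 212 171 276 | 236 164 271 | 260 184 265 | 
135 206 233 | 143 186 243 | 151 181 250 | 159 179 257 | 167 179 260 | 175 181 260 | 183 184 259 | 191 194 257 | 199 211 252 | 207 223 249 | 
305 224 | 317 224 | 329 189 | 341 188 | 353 183 | 365 181 | 377 178 | 389 173 | 401 171 | 413 161 | 425 161 |
```

Leg and post line up within about 1 mm, and the post sits near cradle x ≈ -14. I'll check height noise, nudge the yaw, and advance to just short of the mouth.

```bash
python3 -m inch '[[[0,0.04,0,0.01],[-0.5,0,0,0],[-0.5,0,0,0],[-0.5,0,0,0],[-0.4,0,0,0],[0,0,0,0],[0,0,0,0],[0,0,0,0]]]'
python3 -m inch '[[[0,0,0,0],[0,0,0,0],[0,0,0,0]]]'; python3 -m inch '[[[0,0,0,0],[0,0,0,0],[0,0,0,0]]]'
```

```text
time_s: 7.8
position: [0.5109, 0.146, 0.0555]
tcp_rot: [[-0.975, 0.222, -0.001], [0.222, 0.975, -0.0], [0.001, -0.0, -1.0]]
contact_force: [-0.0, -0.3, -1.0]
finger_gap: 0.0133
finger_force: 29.9
time_s: 8.05
position: [0.5108, 0.1461, 0.0556]
tcp_rot: [[-0.975, 0.222, -0.0], [0.222, 0.975, -0.0], [0.0, -0.0, -1.0]]
contact_force: [0.6, -0.1, 0.1]
finger_gap: 0.0137
finger_force: 29.9
time_s: 8.3
position: [0.511, 0.1462, 0.0557]
tcp_rot: [[-0.975, 0.222, 0.0], [0.222, 0.975, 0.0], [-0.0, 0.0, -1.0]]
contact_force: [-0.2, 0.3, -0.6]
finger_gap: 0.0136
finger_force: 29.9
```

```bash
python3 -m inch '[[[-0.2,0.05,0,0],[-0.2,0,0,0],[0,0,0,0],[0,0,0,0]]]'; python3 -m inch '[[[-0.2,0,0,0],[0,0,0,0],[0,0,0,0]]]'; python3 -m inch '[[[-0.2,0,0,0],[0,0,0,0],[0,0,0,0]]]' ; python3 -m inch '[[[-0.2,0,0,0],[0,0,0,0],[0,0,0,0]]]'
```

```text
time_s: 8.63
position: [0.5153, 0.1457, 0.0558]
tcp_rot: [[-0.975, 0.222, 0.0], [0.222, 0.975, 0.0], [-0.0, 0.0, -1.0]]
contact_force: [-0.2, -0.1, -0.4]
finger_gap: 0.0138
finger_force: 29.9
time_s: 8.88
position: [0.5171, 0.1452, 0.0557]
tcp_rot: [[-0.975, 0.222, 0.0], [0.222, 0.975, 0.0], [-0.0, 0.0, -1.0]]
contact_force: [-0.5, 0.1, -1.0]
finger_gap: 0.0138
finger_force: 29.9
time_s: 9.13
position: [0.5191, 0.1448, 0.0557]
tcp_rot: [[-0.975, 0.222, 0.0], [0.222, 0.975, 0.0], [-0.0, 0.0, -1.0]]
contact_force: [-0.0, 0.2, -0.4]
finger_gap: 0.0134
finger_force: 29.9
time_s: 9.38
position: [0.5211, 0.1443, 0.0557]
tcp_rot: [[-0.975, 0.222, 0.0], [0.222, 0.975, -0.0], [-0.0, 0.0, -1.0]]
contact_force: [0.1, -0.4, -1.0]
finger_gap: 0.0131
finger_force: 29.9
```

```bash
for i in 1; do python3 -m inch '[[[-0.2,0,0,0],[0,0,0,0],[0,0,0,0]]]'; done; python3 -m inch '[[[-0.2,0,0,0],[0,0,0,0],[0,0,0,0]]]'; python3 -m inch '[[[-0.2,0,0,0],[0,0,0,0],[0,0,0,0]]]' ; python3 - <<'E'
from h import *
im={n:robot.grab_frame(n)[0] for n in("top","side")}
a=np.zeros((600,800,3),np.uint8)
for i,(n,o) in enumerate((("top",[224,188]),("side",[260,194]))):
    np.savez(f"pics/{n}2.npz",p=im[n])
    a[:,400*i:400*i+400]=cv2.resize(im[n][o[1]:o[1]+75,o[0]:o[0]+50],(400,600),interpolation=cv2.INTER_CUBIC)
cv2.imwrite("pics/c5.png",a[:,:,::-1])
E
```

```text
time_s: 9.63
position: [0.5231, 0.144, 0.0558]
tcp_rot: [[-0.975, 0.222, 0.0], [0.222, 0.975, 0.0], [-0.0, 0.0, -1.0]]
contact_force: [-0.3, 0.6, 0.0]
finger_gap: 0.014
finger_force: 29.9
time_s: 9.88
position: [0.5254, 0.1436, 0.0559]
tcp_rot: [[-0.975, 0.222, 0.001], [0.222, 0.975, 0.0], [-0.001, 0.001, -1.0]]
contact_force: [0.9, 1.4, -1.9]
finger_gap: 0.0137
finger_force: 29.9
time_s: 10.13
position: [0.5271, 0.1432, 0.0558]
tcp_rot: [[-0.975, 0.222, 0.001], [0.222, 0.975, 0.0], [-0.001, 0.0, -1.0]]
contact_force: [0.3, 1.4, -1.5]
finger_gap: 0.0134
finger_force: 29.9
```

View pics/c5.png

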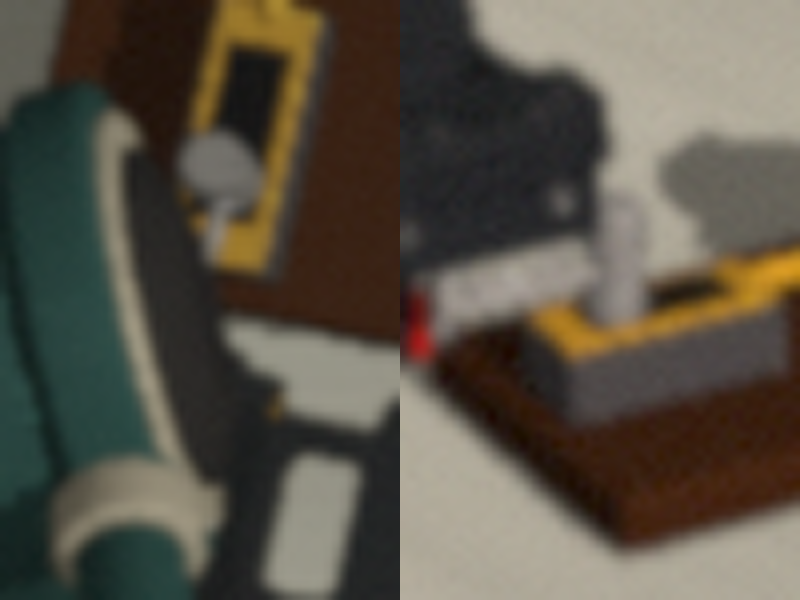

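The leg meets the post at crop (225,205), with a small sideways force (+y 1.4 N, down 1.5 N). I'll ease that way and carry on.

```bash
python3 -m inch '[[[0,0.06,0.03,0],[-0.15,0,0,0],[0,0,0,0],[0,0,0,0]]]'; python3 -m inch '[[[-0.2,0,0,0],[0,0,0,0],[0,0,0,0]]]';python3 -m inch '[[[-0.2,0,0,0],[0,0,0,0],[0,0,0,0]]]'
```

```text
time_s: 10.57
position: [0.5282, 0.1432, 0.0553]
tcp_rot: [[-0.975, 0.222, -0.0], [0.222, 0.975, -0.0], [0.0, -0.0, -1.0]]
contact_force: [-0.1, 1.4, -0.7]
finger_gap: 0.0141
finger_force: 29.9
time_s: 10.82
position: [0.5303, 0.1428, 0.0554]
tcp_rot: [[-0.975, 0.222, -0.0], [0.222, 0.975, -0.0], [0.0, -0.0, -1.0]]
contact_force: [-0.0, 2.3, -1.2]
finger_gap: 0.0139
finger_force: 29.9
time_s: 11.07
position: [0.5324, 0.1423, 0.0554]
tcp_rot: [[-0.975, 0.222, 0.0], [0.222, 0.975, -0.0], [-0.0, -0.0, -1.0]]
contact_force: [0.1, 0.9, -0.9]
finger_gap: 0.0138
finger_force: 29.9
```

```bash
python3 -m inch '[[[-0.2,0.04,0.02,0],[-0.2,0,0,0],[0,0,0,0],[0,0,0,0]]]'; python3 -m inch '[[[-0.2,0,0,0],[-0.2,0,0,0],[0,0,0,0],[0,0,0,0]]]';python3 -m inch '[[[-0.2,0,0,0],[-0.2,0,0,0],[0,0,0,0],[0,0,0,0]]]'
```

```text
time_s: 11.4
position: [0.5367, 0.1418, 0.0553]
tcp_rot: [[-0.975, 0.222, 0.001], [0.222, 0.975, 0.0], [-0.001, 0.0, -1.0]]
contact_force: [0.2, 0.8, -1.4]
finger_gap: 0.0135
finger_force: 29.9
time_s: 11.73
position: [0.5404, 0.141, 0.0551]
tcp_rot: [[-0.975, 0.222, 0.0], [0.222, 0.975, -0.0], [-0.0, 0.0, -1.0]]
contact_force: [-0.4, 0.9, -1.5]
finger_gap: 0.0133
finger_force: 29.9
time_s: 12.07
position: [0.5443, 0.1402, 0.0551]
tcp_rot: [[-0.975, 0.222, 0.0], [0.222, 0.975, 0.0], [-0.0, 0.0, -1.0]]
contact_force: [-0.8, 2.6, -1.1]
finger_gap: 0.0137
finger_force: 29.9
```

```bash
python3 -m inch '[[[-0.2,0.02,0.02,0],[-0.1,0,0,0],[0,0,0,0],[0,0,0,0]]]'; python3 -m inch '[[[-0.2,0,0,0],[-0.1,0,0,0],[0,0,0,0],[0,0,0,0]]]';python3 -m inch '[[[-0.2,0,0,0],[-0.1,0,0,0],[0,0,0,0],[0,0,0,0]]]'
```

```text
time_s: 12.4
position: [0.5477, 0.1397, 0.0552]
tcp_rot: [[-0.975, 0.222, 0.001], [0.222, 0.975, 0.0], [-0.001, 0.0, -1.0]]
contact_force: [-0.2, 2.2, -1.6]
finger_gap: 0.0134
finger_force: 29.9
time_s: 12.73
position: [0.5508, 0.139, 0.0553]
tcp_rot: [[-0.975, 0.222, 0.002], [0.222, 0.975, 0.0], [-0.001, 0.0, -1.0]]
contact_force: [-0.0, 2.5, -1.1]
finger_gap: 0.0138
finger_force: 29.9
time_s: 13.07
position: [0.5533, 0.1383, 0.0551]
tcp_rot: [[-0.975, 0.222, 0.001], [0.222, 0.975, 0.0], [-0.001, 0.0, -1.0]]
contact_force: [1.1, 2.5, -1.0]
finger_gap: 0.014
finger_force: 29.9
```

```bash
python3 -m inch '[[[-0.2,0.03,0,0],[-0.1,0,0,0],[0,0,0,0],[0,0,0,0]]]'; python3 -m inch '[[[-0.2,0,0,0],[-0.1,0,0,0],[0,0,0,0],[0,0,0,0]]]';python3 -m inch '[[[-0.2,0,0,0],[-0.1,0,0,0],[0,0,0,0],[0,0,0,0]]]'
```

```text
time_s: 13.4
position: [0.5561, 0.138, 0.055]
tcp_rot: [[-0.975, 0.222, 0.0], [0.222, 0.975, 0.0], [-0.0, 0.0, -1.0]]
contact_force: [-0.7, 3.2, -1.2]
finger_gap: 0.0137
finger_force: 29.9
time_s: 13.73
position: [0.5593, 0.1373, 0.0551]
tcp_rot: [[-0.975, 0.222, 0.001], [0.222, 0.975, 0.0], [-0.001, 0.0, -1.0]]
contact_force: [0.6, 3.2, -1.9]
finger_gap: 0.0135
finger_force: 29.9
time_s: 14.07
position: [0.5626, 0.1366, 0.0554]
tcp_rot: [[-0.975, 0.222, 0.002], [0.222, 0.975, 0.0], [-0.002, 0.0, -1.0]]
contact_force: [0.9, 2.4, -2.4]
finger_gap: 0.0137
finger_force: 29.9
```

```bash
python3 -m inch '[[[-0.2,0.03,0.03,0],[0,0,0,0],[0,0,0,0]]]'; python3 -m inch '[[[-0.2,0,0,0],[0,0,0,0],[0,0,0,0]]]';python3 -m inch '[[[-0.2,0,0,0],[0,0,0,0],[0,0,0,0]]]'
```

```text
time_s: 14.32
position: [0.5648, 0.1363, 0.055]
tcp_rot: [[-0.975, 0.222, 0.002], [0.222, 0.975, -0.0], [-0.002, 0.0, -1.0]]
contact_force: [2.9, 2.2, -1.6]
finger_gap: 0.0139
finger_force: 29.9
time_s: 14.57
position: [0.5666, 0.1359, 0.055]
tcp_rot: [[-0.975, 0.222, 0.002], [0.222, 0.975, -0.0], [-0.002, 0.0, -1.0]]
contact_force: [2.6, 2.6, -0.3]
finger_gap: 0.0135
finger_force: 29.9
time_s: 14.82
position: [0.5684, 0.1354, 0.0549]
tcp_rot: [[-0.975, 0.222, 0.001], [0.222, 0.975, -0.0], [-0.001, 0.0, -1.0]]
contact_force: [4.0, 2.4, -1.5]
finger_gap: 0.014
finger_force: 29.9
```

The force has turned to +x: the arm is riding down the far ramp and pulling the clip in. I continue until the collar stops it.

```bash
python3 -m inch '[[[-0.2,0.03,0,0],[0,0,0,0],[0,0,0,0]]]'; python3 -m inch '[[[-0.1,0,0,0],[0,0,0,0],[0,0,0,0]]]';python3 -m inch '[[[-0.1,0,0,0],[0,0,0,0],[0,0,0,0]]]'
```

```text
time_s: 15.07
position: [0.5699, 0.1353, 0.0547]
tcp_rot: [[-0.975, 0.222, 0.0], [0.222, 0.975, -0.0], [-0.0, -0.0, -1.0]]
contact_force: [1.9, 2.0, -1.5]
finger_gap: 0.0137
finger_force: 29.9
time_s: 15.32
position: [0.5706, 0.1352, 0.0547]
tcp_rot: [[-0.975, 0.222, -0.0], [0.222, 0.975, -0.0], [0.0, -0.0, -1.0]]
contact_force: [1.3, 1.5, -0.9]
finger_gap: 0.0134
finger_force: 29.9
time_s: 15.57
position: [0.5715, 0.1349, 0.0546]
tcp_rot: [[-0.975, 0.222, -0.0], [0.222, 0.975, -0.0], [0.0, -0.0, -1.0]]
contact_force: [0.8, 2.4, 0.1]
finger_gap: 0.0136
finger_force: 29.9
```

```bash
python3 -m inch '[[[-0.1,0.02,-0.04,0],[0,0,0,0],[0,0,0,0]]]'; python3 -m inch '[[[-0.1,0,0,0],[0,0,0,0],[0,0,0,0]]]';python3 -m inch '[[[-0.1,0,0,0],[0,0,0,0],[0,0,0,0]]]'
```

```text
time_s: 15.82
position: [0.5726, 0.1349, 0.055]
tcp_rot: [[-0.975, 0.222, -0.0], [0.222, 0.975, -0.0], [0.0, -0.0, -1.0]]
contact_force: [0.5, 1.5, -0.7]
finger_gap: 0.0137
finger_force: 29.9
time_s: 16.07
position: [0.5736, 0.1344, 0.055]
tcp_rot: [[-0.975, 0.222, -0.0], [0.222, 0.975, -0.0], [0.0, -0.0, -1.0]]
contact_force: [1.8, 0.4, -0.7]
finger_gap: 0.0137
finger_force: 29.9
time_s: 16.32
position: [0.5742, 0.1342, 0.0549]
tcp_rot: [[-0.975, 0.222, -0.001], [0.222, 0.975, -0.0], [0.001, -0.001, -1.0]]
contact_force: [0.3, -0.4, -1.3]
finger_gap: 0.0135
finger_force: 29.9
```

```bash
python3 -m inch '[[[-0.1,0,0,0],[0,0,0,0],[0,0,0,0]]]'; python3 -m inch '[[[-0.1,0,0,0],[0,0,0,0],[0,0,0,0]]]'
```

```text
time_s: 16.57
position: [0.5747, 0.1342, 0.0548]
tcp_rot: [[-0.975, 0.222, -0.002], [0.222, 0.975, -0.0], [0.002, -0.001, -1.0]]
contact_force: [-3.5, -0.4, 0.3]
finger_gap: 0.0138
finger_force: 29.9
time_s: 16.82
position: [0.5748, 0.1341, 0.0547]
tcp_rot: [[-0.975, 0.222, -0.004], [0.222, 0.975, -0.0], [0.004, -0.001, -1.0]]
contact_force: [-5.6, 0.5, 2.3]
finger_gap: 0.0138
finger_force: 29.9
```

```bash
python3 -m inch '[[[-0.1,0,0,0],[0,0,0,0],[0,0,0,0]]]'; python3 - <<'E'
from h import *
im={n:robot.grab_frame(n)[0] for n in("top","side")}
a=np.zeros((600,800,3),np.uint8)
for i,(n,o) in enumerate((("top",[224,178]),("side",[260,194]))):
    a[:,400*i:400*i+400]=cv2.resize(im[n][o[1]:o[1]+75,o[0]:o[0]+50],(400,600),interpolation=cv2.INTER_CUBIC)
cv2.imwrite("pics/c6.png",a[:,:,::-1])
E
```

```text
time_s: 17.07
position: [0.5748, 0.1341, 0.0546]
tcp_rot: [[-0.975, 0.222, -0.006], [0.222, 0.975, 0.0], [0.005, -0.001, -1.0]]
contact_force: [-8.1, 1.7, 3.7]
finger_gap: 0.0138
finger_force: 29.9
```

View pics/c6.png

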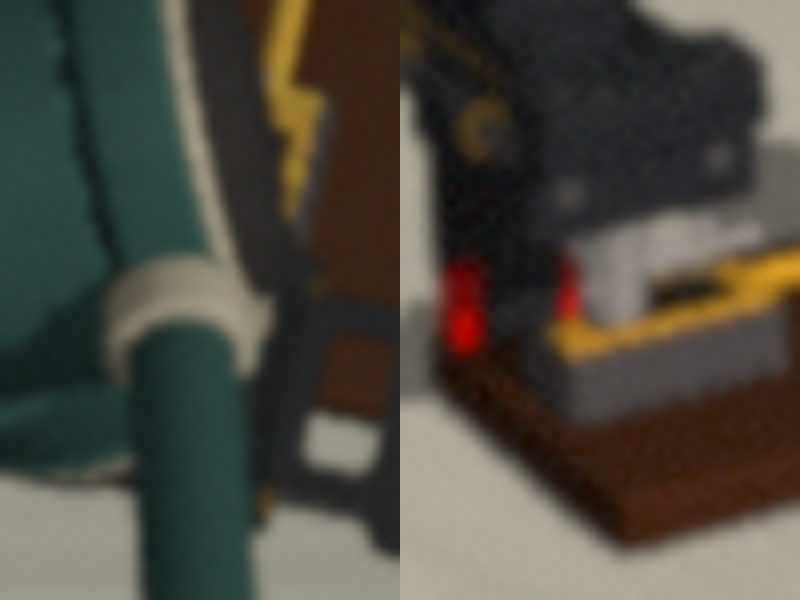

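The side view shows the collar and cross-piece against the post and the leg out on the far side. Opposing force is 8 N with the TCP stalled, so the clip is home. I relax the push, open and lift.

```bash
python3 -m inch '[[[0.2,0,-0.03,0],[0.05,0,0,0],[0,0,0,0]]]'; python3 -m inch '[[[0,0,0,0],[0,0,0,0],[0,0,0,0],[0,0,0,0],[0,0,0,0],[0,0,0,0],[0,0,0,0],[0,0,0,0],[0,0,0,0],[0,0,0,0]]]' 0.6
python3 -m inch '[[[0,0,-0.5,0],[0,0,-1,0],[0,0,-2,0],[0,0,-3,0],[0,0,-3,0],[0,0,-3,0],[0,0,-3,0],[0,0,0,0]]]'
```

```text
time_s: 17.42
position: [0.5747, 0.1343, 0.0551]
tcp_rot: [[-0.975, 0.222, -0.001], [0.222, 0.975, -0.0], [0.0, -0.0, -1.0]]
contact_force: [-2.3, 0.4, -1.3]
finger_gap: 0.0136
finger_force: 29.9
time_s: 18.25
position: [0.575, 0.1344, 0.0554]
tcp_rot: [[-0.975, 0.222, -0.0], [0.222, 0.975, 0.0], [0.0, -0.0, -1.0]]
contact_force: [-0.3, 0.4, -0.3]
finger_gap: 0.0704
finger_force: 0.0
time_s: 18.92
position: [0.5794, 0.1352, 0.2195]
tcp_rot: [[-0.975, 0.222, 0.013], [0.222, 0.975, 0.003], [-0.012, 0.005, -1.0]]
contact_force: [0.9, -1.2, 1.2]
finger_gap: 0.0704
finger_force: 0.0
```

Back away toward the base side and look.

```bash
python3 -m inch '[[[0,3,0,0],[0,3,0,0],[0,3,0,0],[0,3,0,0],[0,3,0,0],[0,3,0,0],[0,3,0,0],[0,3,0,0],[0,0,0,0],[0,0,0,0]]]'; python3 - <<'E'
from h import *
im={n:robot.grab_frame(n)[0] for n in("top","side")}
a=np.zeros((600,800,3),np.uint8)
for i,(n,o) in enumerate((("top",[224,178]),("side",[260,194]))):
    a[:,400*i:400*i+400]=cv2.resize(im[n][o[1]:o[1]+75,o[0]:o[0]+50],(400,600),interpolation=cv2.INTER_CUBIC)
cv2.imwrite("pics/c7.png",a[:,:,::-1])
E
```

```text
time_s: 19.75
position: [0.628, 0.3698, 0.2101]
tcp_rot: [[-0.976, 0.22, -0.0], [0.22, 0.976, -0.0], [0.0, -0.001, -1.0]]
contact_force: [-0.8, -0.3, -0.1]
finger_gap: 0.0704
finger_force: 0.0
```

View pics/c7.png

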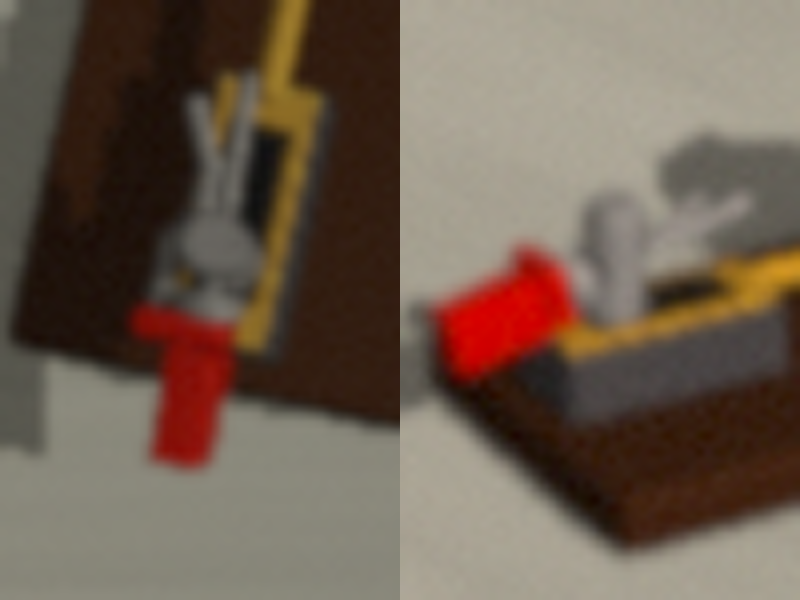

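The clip sits through the post: grip at top crop (190,400), leg and closed arm emerging beyond the post at (240,80) and (195,100), released and sagging slightly.

```bash
python3 -c "
from rig import robot
print(robot.hand_in())"
```

```text
the job is handed in; nothing more can be done
None
```

The job is handed in: the red clip is through the post and pushed until the collar stopped it, with about 8 N the highest push I measured. In the last picture the arm is closed round the post, the clip is released and sags slightly; the hand-in gave no verdict.

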